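Gather the bushings in the tote's marked corner and hold it tilted

TASK

Put the stray brass bushing from the blue mat into the grey tote with the other three while the tote stands on the bench. Then lift the tote by its black handle, carry it over the middle of the blue mat and tilt it some 20 to 40 degrees, so that all four bushings slide together into the corner marked green, without spilling any. Finish while still holding it like that, still and tilted, with its lowest corner about a hand's width above the mat, and leave everything else on the bench where it is.

Things in the scene. Friction and masses are not known exactly. Their poses are not given: they have to be found in the camera images.
- tote: the grey open parts tote, 190 mm (its x) by 140 mm (its y), walls 45 mm high and 5 mm thick, floor 5 mm thick, 0.25 to 0.42 kg; origin at the centre of its underside, z up. A rigid black handle bar spans it along x, on a 36 mm wide upright plate at each end. The +x +y inner corner is marked green on floor and rim. Slick inside: bushings slide from about 10 degrees of tilt, freely at 25 to 30
- tote_grip (a point): the middle of the tote's black handle bar, 95 mm above the tote's underside; axes as the tote's. The bar is 14 mm thick (along the tote's y), 22 mm high (84 to 106 mm above the underside) and 186 mm long (along the tote's x), with about 60 mm of free space below it
- tote_corner (a point): the green-marked corner of the tote, where its two inner walls meet the inner floor: 90 mm along x, 65 mm along y and 5 mm up from the tote's origin
- mat: the blue inspection mat, 200 mm (its x) by 260 mm (its y), 3 mm thick, fixed to the bench; origin at the centre of its underside
- stray_mid (a point): the stray brass bushing standing on the blue mat, round, 22 mm in diameter and 18 mm high, about 45 g, with a dark bore (look only); the point is its centre, its axis is z
- bushing1_mid (a point): one of the three like brass bushings (22 mm diameter, 18 mm high) standing loose in the tote at the start; the point is its centre
- bushing2_mid (a point): one of the three like brass bushings (22 mm diameter, 18 mm high) standing loose in the tote at the start; the point is its centre
- bushing3_mid (a point): one of the three like brass bushings (22 mm diameter, 18 mm high) standing loose in the tote at the start; the point is its centre
- nut: a steel hex nut, 24 mm across flats, 12 mm high, lying on the mat; not part of the job; origin at the middle of its underside; to be left alone
- jar: a clear jar with a teal lid, 64 mm diameter, 85 mm high; origin at the middle of its underside; to be left alone
- bottle: a small glass bottle with a white cap, 48 mm diameter, 90 mm high; origin at the middle of its underside; to be left alone
- vial: a small amber vial with a white cap, 28 mm diameter, 50 mm high, standing between the tote and the mat, nearer the robot; origin at the middle of its underside; to be left alone
- dish: a shallow steel dish, 90 mm diameter, 22 mm high; origin at the middle of its underside; to be left alone
- screwdriver: a black-handled screwdriver, 170 mm long, lying on the bench; origin at the underside; to be left alone
- stray: the same stray bushing; origin at the centre of its underside
Mind the look-alikes: they are no part of the job. Of the things that look like the tote, the larger one is meant.

How it is judged (in metres and radians):
On the way, in this order (a step that is already met when the one before it is completed fails the run):
1. the stray bushing lies let go in the tote while the tote stands flat on the bench (x of stray_mid in the frame of tote between -0.09 and 0.09 m and y of stray_mid in the frame of tote between -0.065 and 0.065 m and z of stray_mid in the frame of tote between 0 and 0.045 m and contact force between stray and the fingers below 0.1 N and height (world z) of tote below 0.01 m and angle between tote's own z axis and vertical below 0.1 rad), for 0.2 s.
2. the tote is lifted clear with all four bushings in it (height (world z) of tote above 0.05 m and x of bushing1_mid in the frame of tote between -0.09 and 0.09 m and y of bushing1_mid in the frame of tote between -0.065 and 0.065 m and z of bushing1_mid in the frame of tote between 0 and 0.045 m and x of bushing2_mid in the frame of tote between -0.09 and 0.09 m and y of bushing2_mid in the frame of tote between -0.065 and 0.065 m and z of bushing2_mid in the frame of tote between 0 and 0.045 m and x of bushing3_mid in the frame of tote between -0.09 and 0.09 m and y of bushing3_mid in the frame of tote between -0.065 and 0.065 m and z of bushing3_mid in the frame of tote between 0 and 0.045 m and x of stray_mid in the frame of tote between -0.09 and 0.09 m and y of stray_mid in the frame of tote between -0.065 and 0.065 m and z of stray_mid in the frame of tote between 0 and 0.045 m), for 0.2 s.
At the end, for the whole second after the job is handed in: The fingers hold the tote, still, tilted 16 to 46 degrees, its underside's centre 90 to 250 mm above the bench and within 80 mm (horizontally) of the mat's centre, so clear of mat and bench; the centres of all four bushings are inside the tote within 85 mm of its green-marked corner (distance between each of bushing1_mid, bushing2_mid, bushing3_mid, stray_mid and tote_corner below 0.085 m and x of bushing1_mid in the frame of tote between -0.09 and 0.09 m and y of bushing1_mid in the frame of tote between -0.065 and 0.065 m and z of bushing1_mid in the frame of tote between 0 and 0.045 m and x of bushing2_mid in the frame of tote between -0.09 and 0.09 m and y of bushing2_mid in the frame of tote between -0.065 and 0.065 m and z of bushing2_mid in the frame of tote between 0 and 0.045 m and x of bushing3_mid in the frame of tote between -0.09 and 0.09 m and y of bushing3_mid in the frame of tote between -0.065 and 0.065 m and z of bushing3_mid in the frame of tote between 0 and 0.045 m and x of stray_mid in the frame of tote between -0.09 and 0.09 m and y of stray_mid in the frame of tote between -0.065 and 0.065 m and z of stray_mid in the frame of tote between 0 and 0.045 m and angle between tote's own z axis and vertical between 0.28 and 0.8 rad and height (world z) of tote between 0.09 and 0.25 m and horizontal distance between tote and mat below 0.08 m and contact force between tote and the fingers above 1 N and linear speed of tote below 0.03 m/s and angular speed of tote below 0.15 rad/s); the arm keeps its last pose, push and grip.
It fails at once if a thing that is not part of the job is shoved more than 25 mm or knocked over (distance of any of nut, jar, bottle, vial, dish, screwdriver from where it was at the start of the episode above 0.025 m or angle between any of nut, jar, bottle, vial, dish's own z axis and vertical above 0.5 rad).
It also fails if it takes over 56 s, if anything falls off the work surface, if the arm or the gripper's body presses on something with over 40 N, if the wrist force passes 120 N, or if a joint passes its speed limit or range.

ROBOT

A 6-joint arm with a two-finger parallel gripper is mounted at the origin on the work surface. World frame = base frame: x ahead of the robot, y to its left, z up, the work surface at z = 0. Lengths are in mm, angles in rad, forces in N, time in s.
With the tool pointing down it reaches from about 325 to 900 mm from the base axis. Payload 6.1 kg.
Tool frame: the origin (TCP) lies midway between the tips of the shut fingers; the grasp point (between the pads) lies 19 mm behind it (ctrl.tcp_to_grasp is the distance from the TCP to the grasp point, in mm); z points along the fingers, y is the direction in which the jaws open and shut (so a half turn about z gives the same grasp; the last joint's range is limited). The gripper opens to 87 mm and grips with 3 to 60 N. Pads are 19 mm wide; open, the fingers measure 117 mm over their backs; the gripper's body (75 mm by 190 mm) begins 51 mm behind the grasp point.
Start: joints at [-1.356, 0.22, 1.526, -0, 1.395, -0.126], TCP at [208.893, -589.049, 222.538] pointing down, gripper open.
Joint ranges: [-2.98, 2.98], [-0.91, 2.08], [0.09, 2.57], [-1.24, 4.39], [0.2, 2.65], [-2.68, 2.68]. Speed limits (rad/s): [2.57, 2.57, 3.01, 3.14, 3.14, 3.14].

INTERFACE

Orientations are given as a rotation vector (axis times angle).
In Python, from rig import ctrl gives the robot as it stands.
- The arm moves only by the tool play_rows, never from a script. Its argument "series" is one flat list of numbers, 6 for each row, row after row: the shift along the tool's x, y, z in cm, then the turn, a rotation vector about the tool's x, y, z in rad. A call has exactly 8 rows; each row is the pose to reach, as a shift and turn from the pose commanded when the call began, along the tool's axes at that moment; what a row does not reach only later rows make up. A row lasts 1/12 s, in which the tool goes at most 41.7 mm and 7.16 degrees, less where a joint would pass 70% of its speed; a pose out of reach is approached as far as the arm can. A call with a gripper value outside its range is refused whole. "fingers" is the opening, from -1 (shut) to 1 (fully open), set as the call begins (left out, the last holds). The fingers move at their own pace and stop on an object; the grip force is fixed at half the most. Time passes only in rows, so rows that repeat a pose let the fingers close, or fill a call up. It gives the time, the measured TCP pose, the force and the opening at its end, in the units of the state.
- ctrl.state(): the state, without advancing time (a new reading comes with each control period).
- ctrl.camera(name): name is "scene" or "top"; returns (picture, depth): 480x640x3 uint8, red, green, blue; 480x640 float32, mm along the optical axis (not along the pixel's ray), 0 where there is no reading.
- ctrl.get_calibration(name): a dict with "mtx" (3x3 intrinsics, pixels), "k1" (the pictures are not rectified: a ray, as slopes to the right and down, at radius r is drawn at 1 + k1 r^2 times it, then the intrinsics apply), "extrinsics" (4x4, takes a point from world to camera coordinates). Camera axes: x right, y up, looking along -z (the intrinsics and any distortion apply to the point x, -y, -z); pixel columns grow to the right and rows downward; lengths in mm; the calibration is good to about 2 mm. A picture is of the moment at which its call begins. get_calibration takes no time and is no camera call.
- ctrl.close_job(): hands the job in, once; it reports no verdict.
The state is a dict: "time": time; "joint_pos": joint angles; "joint_vel": joint speeds; "joint_efforts": joint torques, N m; "tool_pos": TCP position; "tool_rot": TCP orientation; "ft_force": force on the tool from outside, world axes, zero at the start; "wrist_torque": the same for the moment, N m; "finger_gap": finger opening in mm.
Only numpy, scipy, OpenCV 4.12 (cv2) and the standard library are available. Lean on these libraries where they do the work, as an engineer would, in place of code of your own. Each camera call takes 0.05 s, during which the arm holds its last target.

## Working session

There is one attempt and no reset: what is moved stays moved. The work goes in short steps, Python scripts to look and compute and a tool call to move; the robot and the scene stay as the last step left them, time stands still between calls to the robot, and variables do not carry over. Pictures are saved under pics/ and viewed, and the job is handed in when it is done.

Besides the shell and the picture viewer there is one more tool, called after ">>>" as name(argument=value, ...) on one line, values as JSON. play_rows: Moves the arm, as the interface text tells. Its arguments: {"type":"object","properties":{"series":{"type":"array","items":{"type":"number"}},"fingers":{"type":"number"}},"required":["series"]}

```bash
ls; mkdir -p pics
python3 - <<'E'
from rig import ctrl
import cv2,numpy as np,pickle
print(ctrl.state())
for n in("scene","top"):
    im,d=ctrl.camera(n); cv2.imwrite(f"pics/{n}0.png",im[:,:,::-1]); np.savez(f"{n}0.npz",im=im,d=d); c=ctrl.get_calibration(n); print(n,c)
E
```

```text
pics
{'time': 0.0, 'joint_pos': array([-1.35613353e+00,  2.21246227e-01,  1.52760328e+00, -8.47105119e-06,
        1.39469901e+00, -1.26113352e-01]), 'joint_vel': array([-3.81972768e-04,  6.29014615e-05,  1.87745717e-04, -1.32342704e-03,
        1.85930818e-03, -7.99547521e-04]), 'joint_efforts': array([ 7.33835896e-04, -4.94606209e+01, -3.87376177e+01,  7.01227854e-02,
        5.73292037e-02, -1.79407421e-04]), 'tool_pos': array([ 208.73950327, -588.4547068 ,  221.42895358]), 'tool_rot': array([-3.09417368e+00, -5.32374631e-01,  1.48971662e-04]), 'ft_force': array([-0.60620875,  0.15340125,  0.54874548]), 'wrist_torque': array([-0.0589534 ,  0.00201835, -0.04517477]), 'finger_gap': 86.76121262117827}
scene {'mtx': array([[552.24238157,   0.        , 314.71807845],
       [  0.        , 552.24238157, 237.30886597],
       [  0.        ,   0.        ,   1.        ]]), 'k1': -0.09062413469123115, 'extrinsics': array([[ 4.49663373e-01,  8.93174377e-01,  6.51028756e-03,
        -2.63264467e+02],
       [-6.13331914e-01,  3.03463239e-01,  7.29200950e-01,
         2.29669838e+02],
       [ 6.49327971e-01, -3.31887926e-01,  6.84268654e-01,
        -1.43256014e+03],
       [ 0.00000000e+00,  0.00000000e+00,  0.00000000e+00,
         1.00000000e+00]])}
top {'mtx': array([[481.26832607,   0.        , 318.9603245 ],
       [  0.        , 481.26832607, 243.27708109],
       [  0.        ,   0.        ,   1.        ]]), 'k1': -0.004278423515973038, 'extrinsics': array([[ 2.14877950e-02, -9.99715838e-01,  1.03207372e-02,
         8.05578188e+00],
       [ 9.88874610e-01,  2.27723342e-02,  1.46998049e-01,
        -5.10859861e+02],
       [-1.47191305e-01,  7.04725103e-03,  9.89082937e-01,
        -1.20053334e+03],
       [ 0.00000000e+00,  0.00000000e+00,  0.00000000e+00,
         1.00000000e+00]])}
```

View pics/scene0.png

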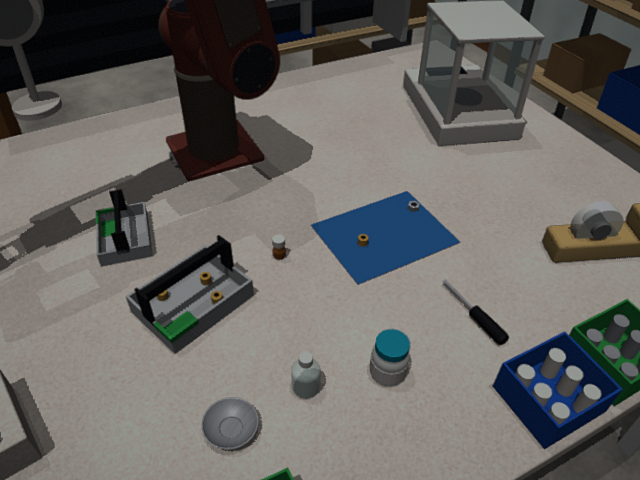

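View pics/top0.png

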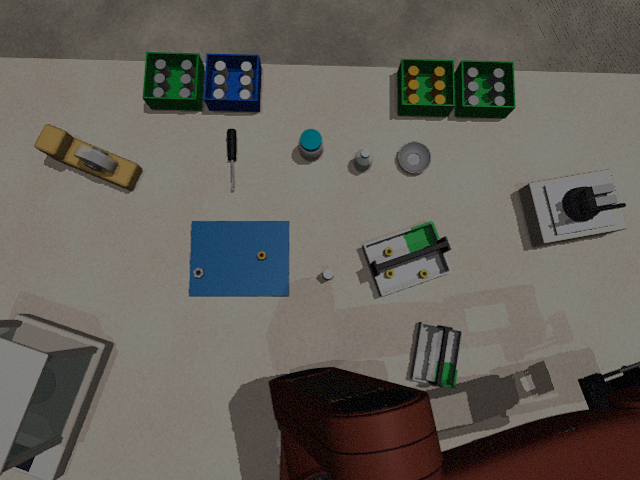

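The scene view shows the large tote at (190,290) with a green corner and three bushings, and the small look-alike tote at (125,230). The stray is at (363,239) on the mat and the nut at (414,206). In the top view the large tote is at (407,258), the small one at (436,353), the stray at (262,255), the nut at (198,272) and the vial at (327,275).

```bash
cat > h.py <<'E'
import numpy as np,cv2
from rig import ctrl
def ray(n,uv):
    c=ctrl.get_calibration(n);K=c["mtx"];E=c["extrinsics"]
    uv=np.asarray(uv,float).reshape(-1,1,2)
    p=cv2.undistortPoints(uv,K,np.array([c["k1"],0,0,0,0.])).reshape(-1,2)
    d=np.c_[p[:,0],-p[:,1],-np.ones(len(p))]@E[:3,:3]
    o=-E[:3,:3].T@E[:3,3]
    return o,d
def onz(n,uv,z):
    o,d=ray(n,uv); t=(z-o[2])/d[:,2]; return o+d*t[:,None]
def proj(n,P):
    c=ctrl.get_calibration(n);K=c["mtx"];E=c["extrinsics"]
    q=np.atleast_2d(P)@E[:3,:3].T+E[:3,3]; s=np.c_[q[:,0],-q[:,1]]/-q[:,2:]
    s=s*(1+c["k1"]*(s**2).sum(1,keepdims=True)); return s*K[0,0]+K[:2,2]
def tri(uvs):
    A=np.zeros((3,3));b=np.zeros(3)
    for n,uv in uvs:
        o,d=ray(n,uv);d=d[0]/np.linalg.norm(d[0]);M=np.eye(3)-np.outer(d,d);A+=M;b+=M@o
    return np.linalg.solve(A,b)
def cents(m,amin,amax=1e9):
    k,l,s,c=cv2.connectedComponentsWithStats(m.astype(np.uint8)); return [(tuple(np.round(c[i],1)),s[i][4]) for i in range(1,k) if amin<=s[i][4]<=amax]
E
python3 - <<'E'
from h import *
for n in("top","scene"):
    z=np.load(n+"0.npz");im=z["im"]; hsv=cv2.cvtColor(im,cv2.COLOR_RGB2HSV);H,S,V=cv2.split(hsv)
    br=(H>10)&(H<28)&(S>130)&(V>90)
    print(n,"brass",cents(br,12,400))
    bl=(H>95)&(H<118)&(S>120)&(V>60); print("blue",cents(bl,1000))
    g=(H>50)&(H<75)&(S>130); print("green",cents(g,50))
    print("dark",cents((V<35),150,3000))
    if n=="top":
        k,l,s,c=cv2.connectedComponentsWithStats(bl.astype(np.uint8))
        i=[i for i in range(1,k) if 120<c[i][1]-100 and s[i][4]>3000][0]
        cn=cv2.findContours((l==i).astype(np.uint8),0,2)[0][0]; r=cv2.minAreaRect(cn); b=cv2.boxPoints(r); print("mat",onz("top",b,3).round(1).tolist(), onz("top",[r[0]],3))
    x0,y0,w,h=(350,200,120,110) if n=="top" else (110,170,300,190)
    f=5 if n=="top" else 2.6
    cv2.imwrite(f"pics/{n}_crop.png",cv2.convertScaleAbs(cv2.resize(im[y0:y0+h,x0:x0+w,::-1],None,fx=f,fy=f,interpolation=2),alpha=1.5))
E
```

```text
top brass [((np.float64(413.3), np.float64(70.1)), np.int32(76)), ((np.float64(439.2), np.float64(71.0)), np.int32(79)), ((np.float64(413.2), np.float64(84.2)), np.int32(79)), ((np.float64(439.2), np.float64(84.9)), np.int32(82)), ((np.float64(413.3), np.float64(98.1)), np.int32(75)), ((np.float64(439.6), np.float64(99.0)), np.int32(79)), ((np.float64(73.8), np.float64(152.1)), np.int32(240)), ((np.float64(388.3), np.float64(251.2)), np.int32(33)), ((np.float64(261.4), np.float64(255.3)), np.int32(35)), ((np.float64(389.3), np.float64(273.3)), np.int32(36)), ((np.float64(423.3), np.float64(273.2)), np.int32(33))]
blue [((np.float64(239.5), np.float64(258.0)), np.int32(7196))]
green [((np.float64(173.1), np.float64(81.5)), np.int32(2141)), ((np.float64(455.2), np.float64(88.8)), np.int32(4059)), ((np.float64(420.2), np.float64(237.0)), np.int32(613)), ((np.float64(447.6), np.float64(375.1)), np.int32(265))]
dark [((np.float64(169.6), np.float64(59.7)), np.int32(451)), ((np.float64(232.2), np.float64(60.3)), np.int32(348)), ((np.float64(433.1), np.float64(74.5)), np.int32(754)), ((np.f
[... 1270 characters left out ...]
), np.int32(188))]
dark [((np.float64(14.6), np.float64(17.9)), np.int32(1148)), ((np.float64(339.3), np.float64(10.7)), np.int32(1351)), ((np.float64(526.9), np.float64(8.5)), np.int32(182)), ((np.float64(586.2), np.float64(48.3)), np.int32(889)), ((np.float64(390.7), np.float64(42.7)), np.int32(369)), ((np.float64(614.5), np.float64(50.8)), np.int32(360)), ((np.float64(9.2), np.float64(85.6)), np.int32(1345)), ((np.float64(327.1), np.float64(55.2)), np.int32(287)), ((np.float64(118.9), np.float64(221.6)), np.int32(657)), ((np.float64(182.8), np.float64(273.9)), np.int32(1750)), ((np.float64(488.4), np.float64(325.3)), np.int32(593)), ((np.float64(570.6), np.float64(453.8)), np.int32(673))]
```

View pics/top_crop.png

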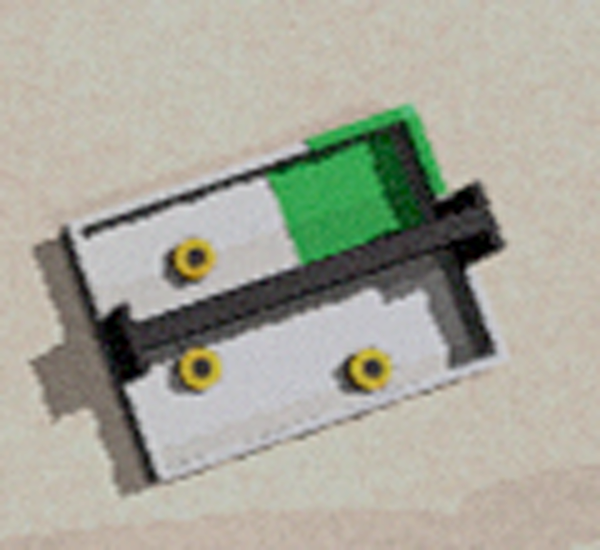

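View pics/scene_crop.png

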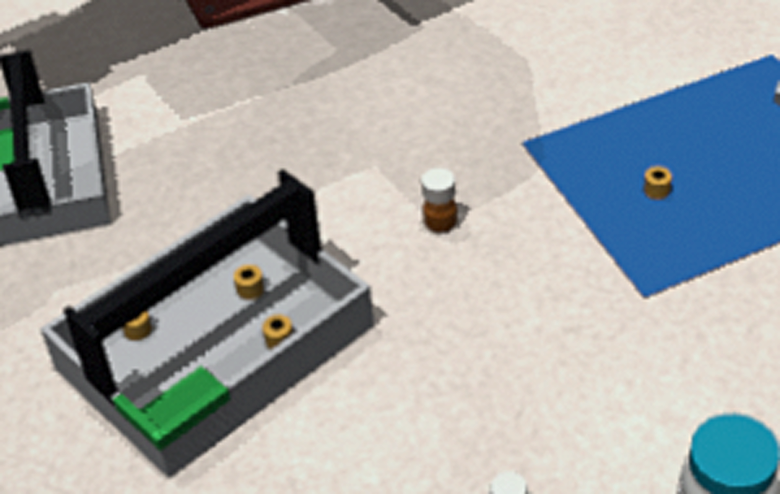

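Run:
```python
from h import *
c=np.array([[65,228],[410,105],[507,355],[155,485]])/5.+[350,200]
P=onz("top",c,45);print(P.round(1)); print("edges",[np.linalg.norm(P[i]-P[(i+1)%4]).round(1) for i in range(4)],"centre",P.mean(0).round(1))
for a,b in((0,1),(3,2)): v=P[b]-P[a];print("yaw",np.degrees(np.arctan2(v[1],v[0])))
# bar centreline ends, top
b=np.array([[135,333],[435,240]])/5.+[350,200]
B=onz("top",b,106);v=B[1]-B[0];print("bar",B.round(1),np.degrees(np.arctan2(v[1],v[0])),B.mean(0))
z=np.load("top0.npz");z2=np.load("scene0.npz")
s=tri([("top",(261.4,255.3)),("scene",(362.9,237.8))]);print("stray",s,onz("top",[(261.4,255.3)],20),onz("scene",[(362.9,237.8)],15))
print("bushings",onz("top",[(388.3,251.2),(389.3,273.3),(423.3,273.2)],22).round(1).tolist())
for nm,t,hh in(("vial",(327,274),50),("nut",(198,272),12),("jar",(311,138),85),("bottle",(364,154),90),("dish",(414,158),22)): print(nm,onz("top",[t],hh).round(0))
# scene corners of tote rim
d=np.array([[45,335],[250,200],[372,290],[170,445]])/2.6+[110,170]
print(onz("scene",d,45).round(1))
im=z["im"];x0,y0=180,210
cv2.imwrite("pics/matcrop.png",cv2.convertScaleAbs(cv2.resize(im[y0:y0+95,x0:x0+160,::-1],None,fx=5,fy=5,interpolation=2),alpha=1.5))
```

```text
[[ 506.1  -93.3   45. ]
 [ 574.3 -271.1   45. ]
 [ 445.9 -318.9   45. ]
 [ 376.3 -139.7   45. ]]
edges [np.float64(190.5), np.float64(137.0), np.float64(192.2), np.float64(137.9)] centre [ 475.6 -205.8   45. ]
yaw -68.9946743658589
yaw -68.74760114187103
bar [[ 446.7 -121.5  106. ]
 [ 495.4 -267.4  106. ]] -71.54770609391834 [ 471.03667448 -194.45294721  106.        ]
stray [478.48641734 168.19237859  16.13576355] [[478.1841135  168.09049455  20.        ]] [[477.36738693 168.51168046  15.        ]]
bushings [[496.2, -161.6, 22.0], [438.6, -164.2, 22.0], [440.8, -252.4, 22.0]]
vial [[431.  -2.  50.]]
nut [[432. 332.  12.]]
jar [[775.  46.  85.]]
bottle [[734. -89.  90.]]
dish [[ 750. -231.   22.]]
[[ 454.1 -319.1   45. ]
 [ 388.  -144.3   45. ]
 [ 516.3  -95.1   45. ]
 [ 585.1 -266.3   45. ]]
```

View pics/matcrop.png

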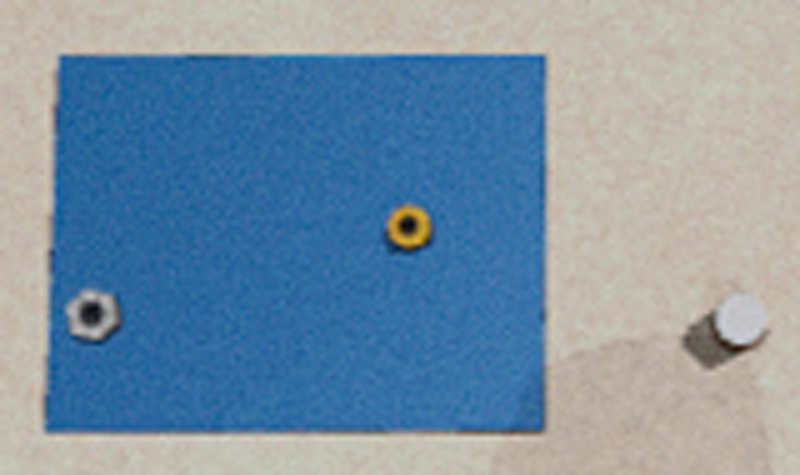

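```bash
cat >> h.py <<'E'
from scipy.spatial.transform import Rotation as Rt
def down(yaw,tilt_axis_yaw=0,tilt=0):
    "tool down with tool x at yaw (deg); then tilt (deg) about horizontal world axis"
    a=np.radians(yaw);R=Rt.from_matrix(np.array([[np.cos(a),np.sin(a),0],[np.sin(a),-np.cos(a),0],[0,0,-1]]))
    b=np.radians(tilt_axis_yaw); return Rt.from_rotvec(np.radians(tilt)*np.array([np.cos(b),np.sin(b),0]))*R
def rel(pos,R):
    s=ctrl.state();R0=Rt.from_rotvec(s["tool_rot"])
    print("t",round(s["time"],2),"at",s["tool_pos"].round(1),"j",s["joint_pos"].round(2),"gap",round(s["finger_gap"],1),"F",s["ft_force"].round(1))
    print("cm",(R0.inv().apply(np.array(pos)-s["tool_pos"])/10).round(2),"rot",(R0.inv()*R).as_rotvec().round(3))
def cloud(n,d):
    v,u=np.mgrid[0:480,0:640];c=ctrl.get_calibration(n);K=c["mtx"];E=c["extrinsics"]
    p=cv2.undistortPoints(np.c_[u.ravel(),v.ravel()].astype(float).reshape(-1,1,2),K,np.array([c["k1"],0,0,0,0.])).reshape(-1,2)
    q=np.c_[p[:,0],-p[:,1],-np.ones(len(p))]*d.reshape(-1,1); return ((q-E[:3,3])@E[:3,:3]).reshape(480,640,3)
E
python3 - <<'E'
from h import *
for n in("top","scene"):
    d=np.load(n+"0.npz")["d"];P=cloud(n,d)
    Q=P[(d>0)&(P[...,0]>360)&(P[...,0]<600)&(P[...,1]>-330)&(P[...,1]<-80)&(P[...,2]>98)&(P[...,2]<112)]
    m=Q.mean(0);w=np.linalg.svd(Q[:,:2]-m[:2])[2][0] if len(Q)<3000 else 0;s=(Q[:,:2]-m[:2])@w
    print(n,len(Q),m,(m[:2]+w*(s.max()+s.min())/2),s.ptp() if hasattr(s,'ptp') else s.max()-s.min(),np.degrees(np.arctan2(w[1],w[0])))
rel((478,168,120),down(19.5))
E
```

```text
top 511 [ 476.63209512 -204.78737003  105.06087498] [ 476.78767304 -205.20716213] 190.74472871988615 110.33506210580146
scene 904 [ 482.16029552 -213.27360572  104.1166715 ] [ 480.0090623 -207.3849477] 190.8432622961563 -69.93183759088839
t 0.1 at [ 208.8 -588.5  221.5] j [-1.36  0.22  1.53  0.    1.39 -0.13] gap 86.9 F [-0.7 -1.6  0.2]
cm [ 50.65 -62.28  10.28] rot [-0.002 -0.     0.   ]
```

The stray is at about (478,168) and stands alone at (262,255) in the top view; the nut, at (198,272), is grey and hexagonal. The tote bar's middle is at about (477,-206), with the bar at yaw -70°.

>>> play_rows(series=[2,-2.5,0,0,0,0,4.5,-5.5,0,0,0,0,7,-8.6,0,0,0,0,9.5,-11.7,0,0,0,0,12,-14.8,0,0,0,0,14.5,-17.8,0,0,0,0,17,-20.9,0,0,0,0,19.5,-24,0,0,0,0], fingers=0)

```text
time: 0.77
tool_pos: [312.5, -295.7, 222.1]
tool_rot: [-3.096, -0.532, 0.0]
ft_force: [0.5, 0.0, 0.1]
finger_gap: 46.0
```

>>> play_rows(series=[2.5,-3.1,0,0,0,0,5,-6.2,0.2,0,0,0,7.5,-9.3,0.5,0,0,0,10,-12.3,1,0,0,0,12.5,-15.4,2,0,0,0,15,-18.5,3,0,0,0,17.5,-21.6,4,0,0,0,20,-24.6,5,0,0,0])

```text
time: 1.43
tool_pos: [418.7, 3.2, 172.1]
tool_rot: [3.096, 0.533, 0.001]
ft_force: [0.4, -0.0, 0.7]
finger_gap: 43.3
```

Run:
```python
from h import *
rel((478,168,60),down(19.5))
```

```text
t 1.43 at [418.7   3.2 172.1] j [-0.18 -0.25  2.09 -0.    1.3   1.05] gap 43.3 F [ 0.4 -0.   0.7]
cm [ 11.09 -13.55  11.21] rot [ 0.    -0.     0.001]
```

>>> play_rows(series=[2,-2.5,2,0,0,0,4.4,-5.4,4,0,0,0,6.6,-8.1,6,0,0,0,8.8,-10.8,8,0,0,0,10.5,-12.8,10,0,0,0,11.1,-13.5,11.2,0,0,0,11.1,-13.5,11.2,0,0,0,11.1,-13.5,11.2,0,0,0])

```text
time: 2.1
tool_pos: [476.9, 165.5, 59.4]
tool_rot: [3.095, 0.535, -0.005]
ft_force: [0.4, -0.3, 0.2]
finger_gap: 43.4
```

Run:
```python
from h import *
rel((478,168,7),down(19.5))
im,d=ctrl.camera("scene");cv2.imwrite("pics/s1.png",cv2.convertScaleAbs(cv2.resize(im[130:290,260:480,::-1],None,fx=3.5,fy=3.5,interpolation=2),alpha=1.5))
```

```text
t 2.1 at [476.9 165.5  59.4] j [ 0.18  0.12  1.97 -0.    1.05  1.41] gap 43.4 F [ 0.4 -0.3  0.2]
cm [ 0.2  -0.2   5.24] rot [-0.     0.003  0.002]
```

View pics/s1.png

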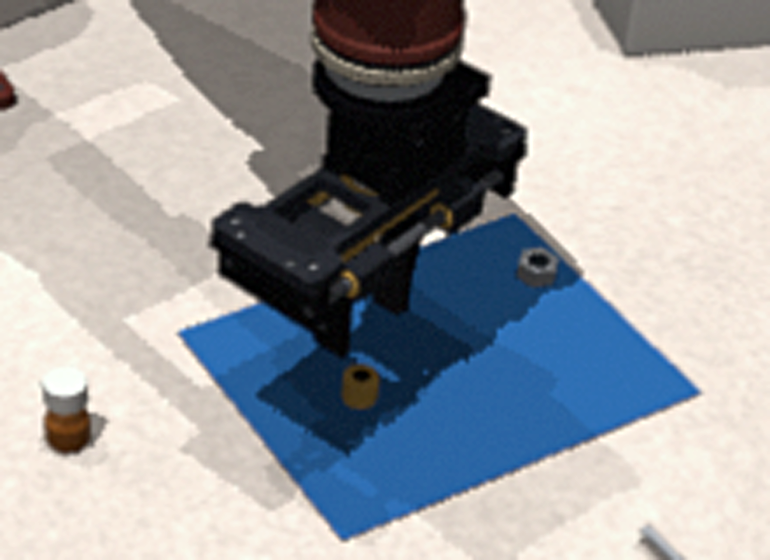

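The gripper is straight above the stray: the fingers are at crop (335,330) and (395,290), the bushing is at (360,385) just below them, and the nut and vial are well clear.

>>> play_rows(series=[0.1,-0.1,1.5,0,0,0,0.2,-0.2,3,0,0,0,0.2,-0.2,4.2,0,0,0,0.2,-0.2,4.8,0,0,0,0.2,-0.2,5.2,0,0,0,0.2,-0.2,5.2,0,0,0,0.2,-0.2,5.2,0,0,0,0.2,-0.2,5.2,0,0,0])

```text
time: 2.82
tool_pos: [480.1, 167.9, 9.3]
tool_rot: [3.096, 0.532, 0.002]
ft_force: [0.1, -0.8, 0.0]
finger_gap: 43.7
```

>>> play_rows(series=[0,0,0,0,0,0,0,0,0,0,0,0,0,0,0,0,0,0,0,0,0,0,0,0,0,0,0,0,0,0,0,0,0,0,0,0,0,0,0,0,0,0,0,0,0,0,0,0], fingers=-1)

```text
time: 3.48
tool_pos: [479.6, 168.0, 8.7]
tool_rot: [-3.096, -0.533, -0.0]
ft_force: [-0.5, -1.0, 2.2]
finger_gap: 20.9
```

>>> play_rows(series=[0,0,-1,0,0,0,0,0,-3,0,0,0,0,0,-5,0,0,0,0,0,-7,0,0,0,0,0,-9,0,0,0,0,0,-11,0,0,0,0,0,-13,0,0,0,0,0,-14,0,0,0])

```text
time: 4.15
tool_pos: [480.7, 168.2, 151.8]
tool_rot: [-3.096, -0.533, -0.006]
ft_force: [0.4, 0.5, -0.2]
finger_gap: 20.7
```

Run:
```python
from h import *
c=np.array([477.5,-205.8]);a=np.radians(-69.8);x=np.array([np.cos(a),np.sin(a)]);y=np.array([-x[1],x[0]])
p=c+30*x+36*y;print(p)
rel((*p,150),down(20.2))
im,d=ctrl.camera("scene");cv2.imwrite("pics/s2.png",cv2.convertScaleAbs(cv2.resize(im[90:250,260:480,::-1],None,fx=3.5,fy=3.5,interpolation=2),alpha=1.5))
```

```text
[ 521.64469479 -221.52405552]
t 4.15 at [480.7 168.2 151.8] j [0.18 0.   1.9  0.   1.23 1.41] gap 20.7 F [ 0.4  0.5 -0.2]
cm [-9.17 38.1   0.16] rot [ 0.001 -0.004 -0.012]
```

View pics/s2.png

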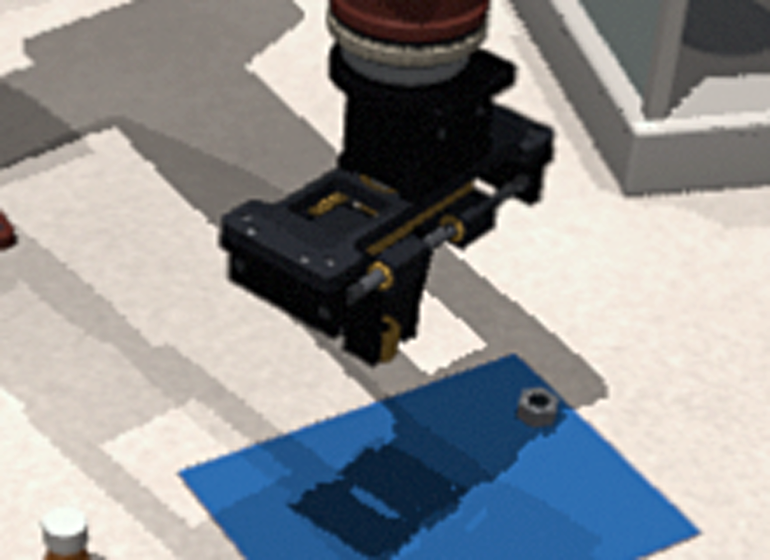

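The bushing is held between the fingers, at crop (388,340). Next I carry it over the tote's far half.

>>> play_rows(series=[-0.5,2,0,0,0,0,-1.4,6,0,0,0,0,-2.4,10,0,0,0,0,-3.4,14,0,0,0,0,-4.4,18,0,0,0,0,-5.3,22,0,0,0,0,-6.3,26,0,0,0,0,-7.3,30,0,0,0,-0.01])

```text
time: 4.87
tool_pos: [510.1, -141.0, 147.6]
tool_rot: [-3.093, -0.548, 0.001]
ft_force: [0.5, -1.4, 0.1]
finger_gap: 20.7
```

Run:
```python
from h import *
rel((521.6,-221.5,90),down(20.2))
```

```text
t 4.87 at [ 510.1 -141.   147.6] j [-0.42  0.06  1.85  0.    1.23  0.8 ] gap 20.7 F [ 0.5 -1.4  0.1]
cm [-1.69  7.96  5.76] rot [-0.001  0.001 -0.002]
```

>>> play_rows(series=[-0.5,2.5,0,0,0,0,-1,5,0,0,0,0,-1.5,7,0,0,0,0,-1.7,8,0,0,0,0,-1.7,8,2,0,0,0,-1.7,8,4,0,0,0,-1.7,8,5.7,0,0,0,-1.7,8,5.7,0,0,0])

```text
time: 5.53
tool_pos: [519.3, -217.9, 86.7]
tool_rot: [-3.088, -0.547, 0.01]
ft_force: [-1.6, 0.8, -1.4]
finger_gap: 21.0
```

Run:
```python
from h import *
rel((521.6,-221.5,44),down(20.2))
for n,(x,y,w,h,f) in dict(scene=(100,180,180,180,3.3),top=(340,190,150,120,5)).items():
    im,d=ctrl.camera(n);cv2.imwrite(f"pics/{n}3.png",cv2.convertScaleAbs(cv2.resize(im[y:y+h,x:x+w,::-1],None,fx=f,fy=f,interpolation=2),alpha=1.6))
```

```text
t 5.53 at [ 519.3 -217.9   86.7] j [-0.54  0.22  1.8   0.    1.13  0.68] gap 21.0 F [-1.6  0.8 -1.4]
cm [0.12 0.45 4.27] rot [-0.007  0.005 -0.002]
```

View pics/scene3.png

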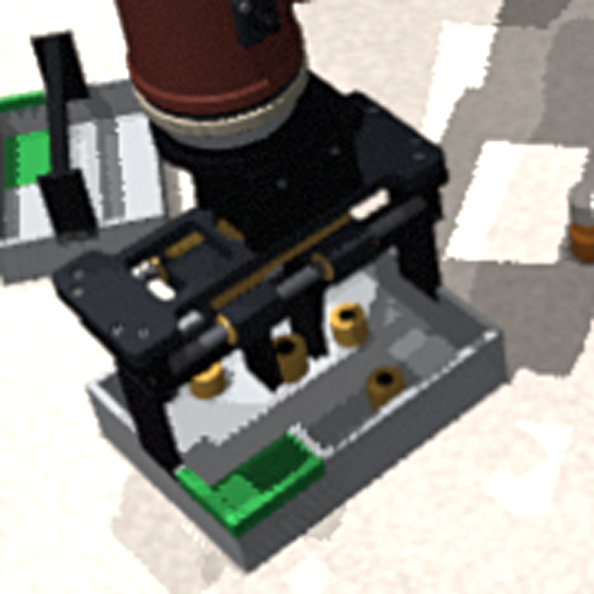

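View pics/top3.png

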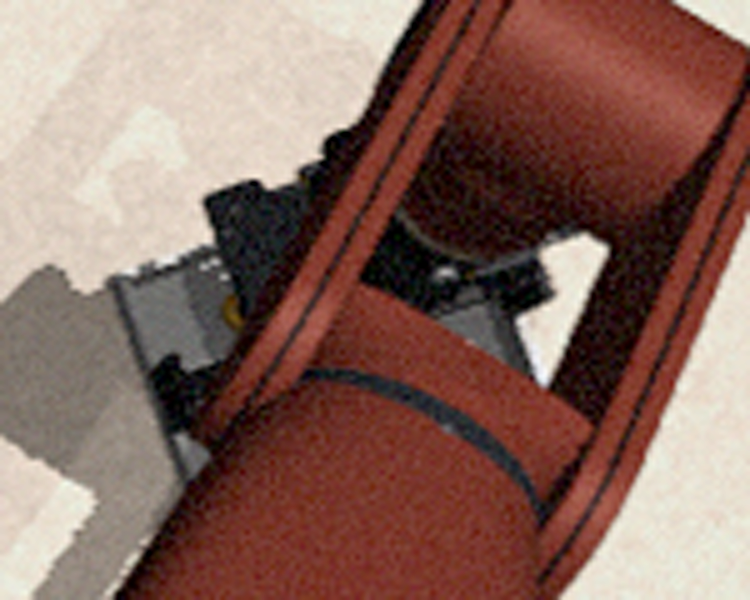

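The scene crop shows the held stray at (290,355) over the far half, clear of the bushing at (385,385). In the top view the arm hides the tote. Lowering it until the gripper body is just above the bar, then releasing.

>>> play_rows(series=[0.1,0.3,1,0,0,0,0.1,0.5,2,0,0,0,0.1,0.5,3,0,0,0,0.1,0.5,3.8,0,0,0,0.1,0.5,4.2,0,0,0,0.1,0.5,4.2,0,0,0,0.1,0.5,4.2,0,0,0,0.1,0.5,4.2,0,0,0])

```text
time: 6.3
tool_pos: [525.4, -224.7, 49.9]
tool_rot: [3.093, 0.548, 0.001]
ft_force: [-0.0, 0.4, -0.4]
finger_gap: 20.9
```

>>> play_rows(series=[0,0,0,0,0,0,0,0,0,0,0,0,0,0,0,0,0,0,0,0,0,0,0,0,0,0,0,0,0,0,0,0,0,0,0,0,0,0,0,0,0,0,0,0,0,0,0,0], fingers=0)

```text
time: 6.97
tool_pos: [525.1, -224.6, 49.5]
tool_rot: [3.093, 0.548, 0.0]
ft_force: [-0.1, -0.7, 0.5]
finger_gap: 43.2
```

Run:
```python
from h import *
rel((519,-220,160),down(20.2))
for n,(x,y,w,h,f) in dict(scene=(100,180,180,180,3.3)).items():
    im,d=ctrl.camera(n);cv2.imwrite(f"pics/{n}4.png",cv2.convertScaleAbs(cv2.resize(im[y:y+h,x:x+w,::-1],None,fx=f,fy=f,interpolation=2),alpha=1.6))
```

```text
t 6.97 at [ 525.1 -224.6   49.5] j [-0.54  0.28  1.8  -0.    1.06  0.68] gap 43.2 F [-0.1 -0.7  0.5]
cm [ -0.42  -0.64 -11.05] rot [ 0.     0.    -0.002]
```

View pics/scene4.png

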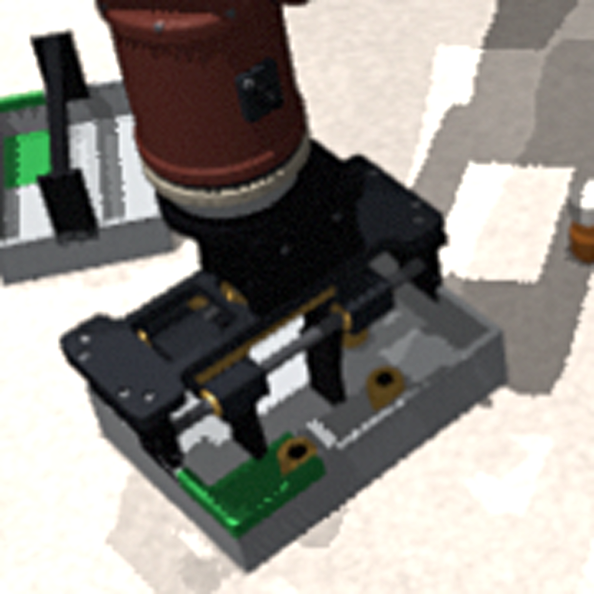

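The stray was released and stands in the tote at crop (297,452), near the far wall. Now up and over to the bar.

>>> play_rows(series=[0,0,-1.5,0,0,0,0,0,-4,0,0,0,0,0,-7,0,0,0,0,0,-10,0,0,0,0,0,-13,0,0,0,0,0,-14,0,0,0,0,0,-14,0,0,0,0,0,-14,0,0,0])

```text
time: 7.68
tool_pos: [525.1, -224.6, 189.2]
tool_rot: [3.093, 0.548, 0.001]
ft_force: [-0.3, -0.1, 0.3]
finger_gap: 43.9
```

Run:
```python
from h import *
rel((477.5,-205.8,140),down(110.2))
```

```text
t 7.68 at [ 525.1 -224.6  189.2] j [-0.54  0.12  1.71 -0.    1.32  0.68] gap 43.9 F [-0.3 -0.1  0.3]
cm [-3.83 -3.4   4.92] rot [ 0.     0.    -1.573]
```

>>> play_rows(series=[-0.5,-0.4,0,0,0,-0.12,-1,-0.9,0,0,0,-0.24,-1.5,-1.3,0,0,0,-0.36,-2,-1.8,0,0,0,-0.48,-2.5,-2.2,0,0,0,-0.6,-3,-2.6,0,0,0,-0.72,-3.5,-3,0,0,0,-0.84,-3.8,-3.4,0,0,0,-0.96])

```text
time: 8.35
tool_pos: [475.8, -204.7, 186.3]
tool_rot: [-2.481, -1.919, 0.003]
ft_force: [0.2, 0.3, 0.0]
finger_gap: 43.6
```

>>> play_rows(series=[0,0,0,0,0,-0.12,0,0,0,0,0,-0.24,0,0,0,0,0,-0.36,0,0,0,0,0,-0.48,0,0,0,0,0,-0.6,0,0,0,0,0,-0.61,0,0,0,0,0,-0.61,0,0,0,0,0,-0.61])

```text
time: 9.02
tool_pos: [477.0, -205.2, 188.0]
tool_rot: [-1.804, -2.569, 0.0]
ft_force: [-0.2, 0.4, 0.2]
finger_gap: 43.6
```

Run:
```python
from h import *
rel((477.5,-205.8,76),down(110.2))
for n,(x,y,w,h,f) in dict(scene=(100,150,180,200,3)).items():
    im,d=ctrl.camera(n);cv2.imwrite(f"pics/{n}5.png",cv2.convertScaleAbs(cv2.resize(im[y:y+h,x:x+w,::-1],None,fx=f,fy=f,interpolation=2),alpha=1.6))
```

```text
t 9.02 at [ 477.  -205.2  188. ] j [-0.56 -0.    1.84  0.    1.31 -0.9 ] gap 43.6 F [-0.2  0.4  0.2]
cm [-0.09  0.05 11.2 ] rot [-0.002 -0.002 -0.006]
```

View pics/scene5.png

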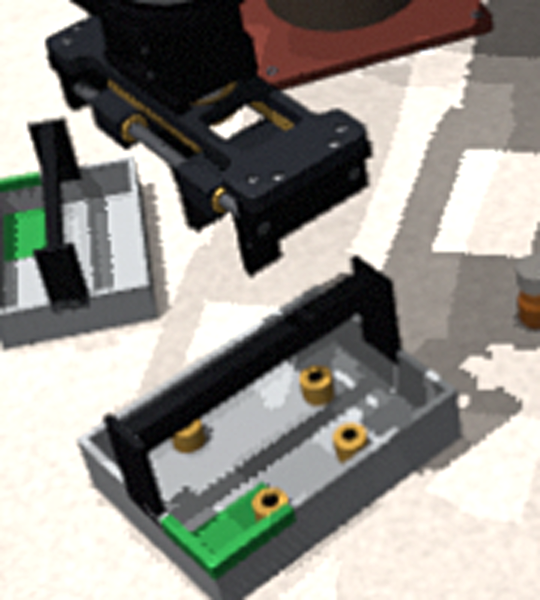

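The scene crop shows all four bushings in the tote: the stray at (270,500), the others at (188,433), (315,380) and (350,437). The fingers are above the bar. Lowering onto it.

>>> play_rows(series=[-0.1,0,1.5,0,0,0,-0.1,0,4,0,0,0,-0.1,0,6.5,0,0,0,-0.1,0,8.5,0,0,0,-0.1,0,10,0,0,0,-0.1,0,11,0,0,0,-0.1,0,11.2,0,0,0,-0.1,0,11.2,0,0,0], fingers=0.2)

```text
time: 9.73
tool_pos: [477.7, -206.4, 77.0]
tool_rot: [-1.801, -2.572, 0.0]
ft_force: [0.2, -0.4, 0.4]
finger_gap: 52.0
```

Run:
```python
from h import *
rel((477.5,-205.8,76),down(110.2))
for n,(x,y,w,h,f) in dict(scene=(100,150,180,200,3)).items():
    im,d=ctrl.camera(n);cv2.imwrite(f"pics/{n}6.png",cv2.convertScaleAbs(cv2.resize(im[y:y+h,x:x+w,::-1],None,fx=f,fy=f,interpolation=2),alpha=1.6))
```

```text
t 9.73 at [ 477.7 -206.4   77. ] j [-0.56  0.13  1.92  0.    1.09 -0.91] gap 52.0 F [ 0.2 -0.4  0.4]
cm [0.06 0.   0.1 ] rot [-0.001 -0.001 -0.003]
```

View pics/scene6.png

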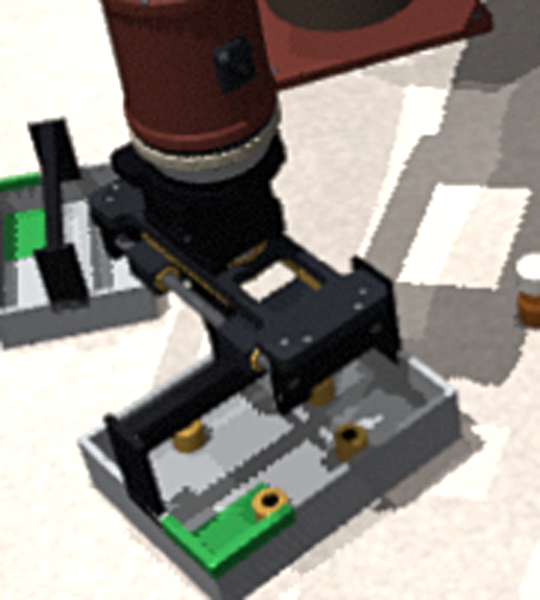

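The fingers straddle the bar at its middle. Closing.

>>> play_rows(series=[0,0,0.1,0,0,0,0,0,0.1,0,0,0,0,0,0.1,0,0,0,0,0,0.1,0,0,0,0,0,0.1,0,0,0,0,0,0.1,0,0,0,0,0,0.1,0,0,0,0,0,0.1,0,0,0], fingers=-1)

```text
time: 10.45
tool_pos: [478.0, -206.7, 76.7]
tool_rot: [-1.801, -2.574, 0.0]
ft_force: [-0.6, -0.2, 1.8]
finger_gap: 13.7
```

>>> play_rows(series=[0,0,0,0,0,0,0,0,0,0,0,0,0,0,-0.3,0,0,0,0,0,-0.7,0,0,0,0,0,-1.2,0,0,0,0,0,-1.8,0,0,0,0,0,-2.4,0,0,0,0,0,-3,0,0,0])

```text
time: 11.12
tool_pos: [478.1, -206.6, 107.2]
tool_rot: [1.801, 2.574, 0.0]
ft_force: [0.0, 0.0, -4.6]
finger_gap: 13.4
```

Run:
```python
from h import *
rel((477.5,-205.8,220),down(110.2))
for n,(x,y,w,h,f) in dict(scene=(100,150,180,200,3)).items():
    im,d=ctrl.camera(n);cv2.imwrite(f"pics/{n}7.png",cv2.convertScaleAbs(cv2.resize(im[y:y+h,x:x+w,::-1],None,fx=f,fy=f,interpolation=2),alpha=1.6))
```

```text
t 11.12 at [ 478.1 -206.6  107.2] j [-0.56  0.09  1.9   0.    1.15 -0.91] gap 13.4 F [ 0.   0.  -4.6]
cm [  0.09  -0.03 -11.28] rot [ 0.     0.    -0.002]
```

View pics/scene7.png

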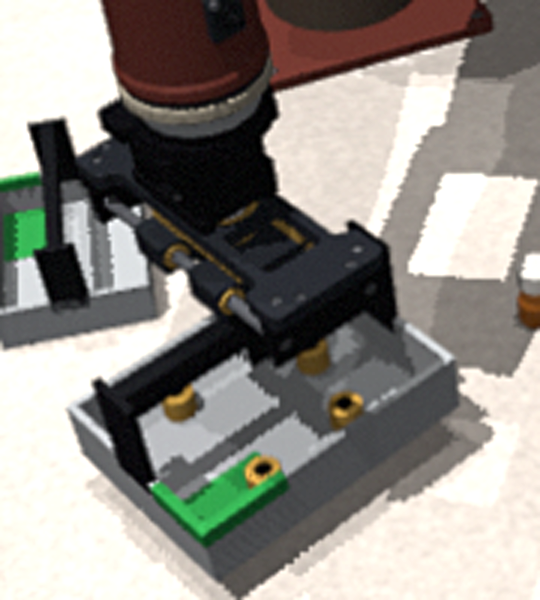

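The tote is lifted level, with the bushings still at (178,400), (312,355), (345,407) and (263,470) in the crop.

>>> play_rows(series=[0,0,-1,0,0,0,0,0,-2.5,0,0,0,0,0,-4.2,0,0,0,0,0,-6,0,0,0,0,0,-8,0,0,0,0,0,-10,0,0,0,0,0,-11.5,0,0,0,0,0,-12.3,0,0,0])

```text
time: 11.83
tool_pos: [479.0, -207.2, 232.7]
tool_rot: [1.798, 2.571, 0.0]
ft_force: [2.0, -0.2, -5.5]
finger_gap: 13.5
```

Run:
```python
from h import *
rel((478,0,230),down(135))
rel((478,230,230),down(159))
```

```text
t 11.83 at [ 479.  -207.2  232.7] j [-0.56 -0.04  1.78  0.    1.39 -0.91] gap 13.5 F [ 2.  -0.2 -5.5]
cm [19.49  7.01  0.23] rot [ 0.002  0.004 -0.435]
t 11.83 at [ 479.  -207.2  232.7] j [-0.56 -0.04  1.78  0.    1.39 -0.91] gap 13.5 F [ 2.  -0.2 -5.5]
cm [41.1  14.9   0.18] rot [ 0.001  0.004 -0.854]
```

>>> play_rows(series=[0.5,0.2,0,0,0,-0.01,1.5,0.5,0,0,0,-0.03,3.2,1.2,0,0,0,-0.07,5.2,1.9,0,0,0,-0.11,7.4,2.7,0,0,0,-0.15,9.6,3.5,0,0,0,-0.2,11.8,4.2,0,0,0,-0.25,14,5,0,0,0,-0.29])

```text
time: 12.5
tool_pos: [475.4, -55.7, 227.6]
tool_rot: [-1.403, -2.807, 0.0]
ft_force: [0.2, -0.6, -5.4]
finger_gap: 13.8
```

Run:
```python
from h import *
rel((478,230,230),down(159))
```

```text
t 12.5 at [475.4 -55.7 227.6] j [-0.28 -0.14  1.89  0.    1.4  -0.93] gap 13.8 F [ 0.2 -0.6 -5.4]
cm [22.69 17.35 -0.21] rot [-0.001 -0.004 -0.56 ]
```

>>> play_rows(series=[1.8,1.4,0,0,0,-0.045,3.6,2.8,0,0,0,-0.09,5.4,4.1,0,0,0,-0.135,7.2,5.5,0,0,0,-0.18,9,6.9,0,0,0,-0.22,10.8,8.3,0,0,0,-0.27,12.6,9.6,0,0,0,-0.31,14.4,11,0,0,0,-0.355])

```text
time: 13.17
tool_pos: [477.3, 125.0, 227.6]
tool_rot: [-0.886, -3.011, 0.002]
ft_force: [1.0, 0.0, -4.5]
finger_gap: 13.6
```

Run:
```python
from h import *
rel((490,238,230),down(159))
```

```text
t 13.17 at [477.3 125.  227.6] j [ 0.1  -0.1   1.85  0.    1.39 -0.9 ] gap 13.6 F [ 1.   0.  -4.5]
cm [ 5.05 10.19 -0.25] rot [-0.002 -0.003 -0.206]
```

>>> play_rows(series=[1,2,0,0,0,-0.04,1.9,3.9,0,0,0,-0.08,2.8,5.6,0,0,0,-0.12,3.6,7.2,0,0,0,-0.15,4.2,8.5,0,0,0,-0.18,4.7,9.5,0,0,0,-0.2,5,10.1,0,0,0,-0.206,5,10.2,0,0,0,-0.206])

```text
time: 13.83
tool_pos: [491.9, 237.1, 228.5]
tool_rot: [-0.575, -3.087, 0.001]
ft_force: [0.8, -1.0, -5.3]
finger_gap: 13.7
```

Run:
```python
from h import *
for n in("scene","top"):
    im,d=ctrl.camera(n);np.savez(n+"8.npz",im=im,d=d);cv2.imwrite(f"pics/{n}8.png",cv2.convertScaleAbs(im[:,:,::-1],alpha=1.5))
# tote x yaw = toolx yaw +180 ; corner direction
s=ctrl.state();R=Rt.from_rotvec(s["tool_rot"]).as_matrix();ty=np.degrees(np.arctan2(-R[1,0],-R[0,0]));print("tote yaw",ty)
for tilt in (12,22,34):
  cd=ty+45; d=np.array([np.cos(np.radians(cd)),np.sin(np.radians(cd))])
  # tilt axis: lowers cd direction -> rotate about z x d  (angle cd+90)
  yaw=ty-180
  Rn=down(yaw,cd+90,tilt); zt=-Rn.as_matrix()[:,2] # tote up
  org=np.array([472,230,155.]); tcp=org+zt*76
  print(tilt,zt.round(2),tcp.round(0)); rel(tcp,Rn)
```

```text
tote yaw -21.1814105644877
12 [0.19 0.08 0.98] [486. 236. 229.]
t 13.93 at [492.4 235.8 228.9] j [ 0.3   0.03  1.72 -0.    1.39 -0.9 ] gap 13.9 F [-0.5 -1.  -4.6]
cm [ 0.58 -0.16 -0.04] rot [ 0.147  0.147 -0.   ]
22 [0.34 0.15 0.93] [498. 241. 225.]
t 13.93 at [492.4 235.8 228.9] j [ 0.3   0.03  1.72 -0.    1.39 -0.9 ] gap 13.9 F [-0.5 -1.  -4.6]
cm [-0.32  0.73  0.34] rot [ 0.27   0.271 -0.   ]
34 [0.51 0.23 0.83] [511. 247. 218.]
t 13.93 at [492.4 235.8 228.9] j [ 0.3   0.03  1.72 -0.    1.39 -0.9 ] gap 13.9 F [-0.5 -1.  -4.6]
cm [-1.31  1.73  1.09] rot [ 0.418  0.419 -0.   ]
```

View pics/scene8.png

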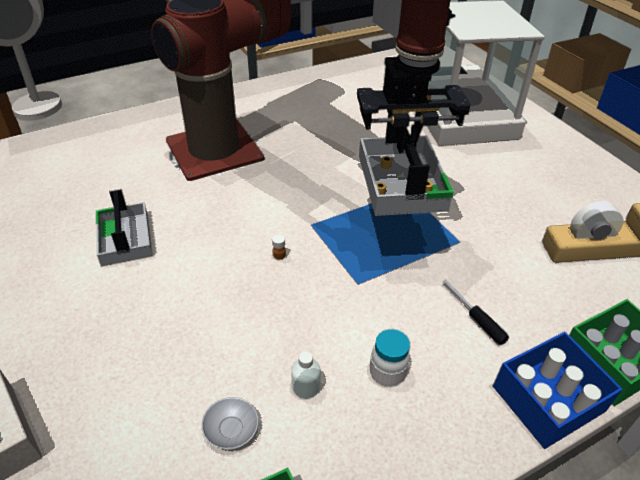

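The tote hangs level over the mat, with its green corner at (440,190) in the scene view and the bushings still inside. Now I tilt slowly towards the green corner.

>>> play_rows(series=[0,0,0,0.02,0.02,0,0.1,0.1,0,0.045,0.045,0,0.1,0.1,0,0.07,0.07,0,0.2,0.1,0,0.1,0.1,0,0.2,0.2,0.1,0.13,0.13,0,0.1,0.3,0.1,0.16,0.16,0,0,0.4,0.2,0.19,0.19,0,0,0.5,0.3,0.21,0.21,0])

```text
time: 14.6
tool_pos: [495.5, 239.8, 226.4]
tool_rot: [-0.533, -2.836, 0.245]
ft_force: [-0.3, -0.5, -5.2]
finger_gap: 13.5
```

```bash
cat > t.py <<'E'
from h import *
ty=-21.2;cd=ty+45
import sys
tilt=float(sys.argv[1]);Rn=down(ty-180,cd+90,tilt);zt=-Rn.as_matrix()[:,2]
rel(np.array([472,230,155.])+zt*76,Rn)
im,d=ctrl.camera("scene");np.savez("s"+sys.argv[2]+".npz",im=im,d=d);cv2.imwrite(f"pics/t{sys.argv[2]}.png",cv2.convertScaleAbs(cv2.resize(im[60:240,300:500,::-1],None,fx=3.2,fy=3.2,interpolation=2),alpha=1.6))
E
python3 t.py 34 1
```

```text
t 14.6 at [495.5 239.8 226.4] j [ 0.32  0.29  1.47 -0.03  1.68 -0.87] gap 13.5 F [-0.3 -0.5 -5.2]
cm [-1.29  1.37  0.3 ] rot [ 0.209  0.209 -0.002]
```

View pics/t1.png

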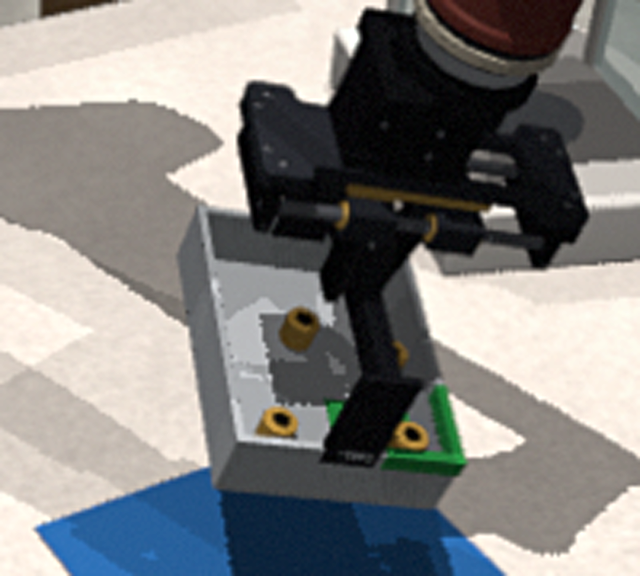

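The tote follows the gripper. The bushings are starting to slide: one is at the green corner (412,437), two are at (277,423) and (300,327), and one is behind the bar at (400,352). Tilting further.

>>> play_rows(series=[-0.2,0.2,0,0.03,0.03,0,-0.3,0.3,0,0.055,0.055,0,-0.5,0.5,0.1,0.08,0.08,0,-0.7,0.7,0.1,0.11,0.11,0,-0.9,0.9,0.2,0.14,0.14,0,-1.1,1.1,0.2,0.17,0.17,0,-1.2,1.3,0.3,0.2,0.2,0,-1.3,1.4,0.3,0.21,0.21,0])

```text
time: 15.32
tool_pos: [510.9, 247.7, 216.8]
tool_rot: [-0.482, -2.569, 0.453]
ft_force: [0.1, -0.4, -5.6]
finger_gap: 13.7
```

>>> play_rows(series=[0,0,0,0,0,0,0,0,0,0,0,0,0,0,0,0,0,0,0,0,0,0,0,0,0,0,0,0,0,0,0,0,0,0,0,0,0,0,0,0,0,0,0,0,0,0,0,0])

```text
time: 15.98
tool_pos: [510.3, 248.4, 218.3]
tool_rot: [-0.481, -2.571, 0.452]
ft_force: [-0.9, 0.3, -5.4]
finger_gap: 13.5
```

```bash
python3 t.py 34 2
```

```text
t 15.98 at [510.3 248.4 218.3] j [ 0.34  0.58  1.17 -0.05  1.98 -0.87] gap 13.5 F [-0.9  0.3 -5.4]
cm [-0.11 -0.08  0.02] rot [-0.  0.  0.]
```

View pics/t2.png

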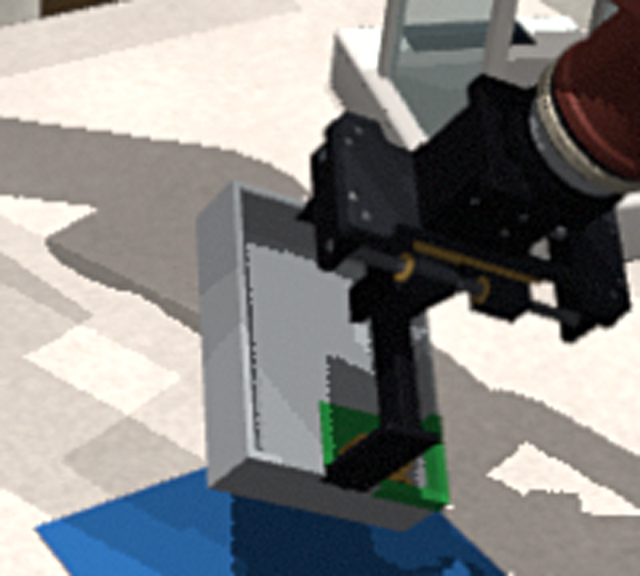

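The white floor is now empty. Brass shows only at the plate over the green patch, around (350,440) and (405,470). I'll check the count and the actual tilt from the top view and from depth.

Run:
```python
from h import *
im,d=ctrl.camera("top");x,y,w,h=150,160,190,150
cv2.imwrite("pics/top9.png",cv2.convertScaleAbs(cv2.resize(im[y:y+h,x:x+w,::-1],None,fx=4,fy=4,interpolation=2),alpha=2))
z=np.load("s2.npz");im=z["im"];d=z["d"];cv2.imwrite("pics/s9.png",cv2.convertScaleAbs(cv2.resize(im[170:240,350:460,::-1],None,fx=7,fy=7,interpolation=2),alpha=2))
P=cloud("scene",d)
# white floor region: crop px (260-330,300-430)/3.2+(300,60)
Q=P[150:190,383:400].reshape(-1,3);m=Q.mean(0);n=np.linalg.svd(Q-m)[2][2];n*=np.sign(n[2]);print("floor",m,n,np.degrees(np.arccos(n[2])),"resid",np.abs((Q-m)@n).max())
t=Rt.from_rotvec(ctrl.state()["tool_rot"]).as_matrix();up=-t[:,2];print("tool",up,np.degrees(np.arccos(up[2])))
# tote frame estimate
tz=n; ax=-t[:,0];ax=ax-tz*(ax@tz);ax/=np.linalg.norm(ax);ay=np.cross(tz,ax)
s=ctrl.state();org=s["tool_pos"]+t[:,2]*-19*1  # grasp
org=org-95*tz; print("origin est",org, "floor check",(m-org)@tz, "in tote",(m-org)@ax,(m-org)@ay)
np.savez("tote.npz",R=np.c_[ax,ay,tz],o=org)
pts=np.array([[sx*95,sy*70,0] for sx in(-1,1) for sy in(-1,1)])@np.c_[ax,ay,tz].T+org;print("lowest",pts[:,2].min())
hsv=cv2.cvtColor(im,cv2.COLOR_RGB2HSV);H,S,V=cv2.split(hsv);b=(H>8)&(H<30)&(S>110)&(V>40)&(d>0)
b[:170]=0;b[240:]=0;b[:,:350]=0;b[:,460:]=0
B=((P[b]-org)@np.c_[ax,ay,tz]);print(b.sum());print(B.round(0).tolist())
```

```text
floor [466.67715285 227.82595751 167.37473414] [0.53791979 0.83498248 0.11595928] 83.34104194269774 resid 16.184447131293837
tool [0.51182959 0.22591108 0.82885141] 34.01907016693801
origin est [468.92224622 173.32578236 222.88695539] floor check 37.8618538823087 in tote -4.277551418405777 67.86087841382682
lowest 121.09292086455312
24
[[51.0, 77.0, 78.0], [51.0, 77.0, 80.0], [55.0, 73.0, 76.0], [56.0, 76.0, 72.0], [57.0, 75.0, 74.0], [56.0, 84.0, 68.0], [58.0, 85.0, 66.0], [61.0, 98.0, 109.0], [65.0, 93.0, 105.0], [65.0, 94.0, 107.0], [69.0, 91.0, 103.0], [68.0, 92.0, 105.0], [73.0, 86.0, 99.0], [72.0, 88.0, 101.0], [71.0, 90.0, 103.0], [69.0, 94.0, 105.0], [73.0, 90.0, 97.0], [75.0, 86.0, 99.0], [72.0, 92.0, 101.0], [74.0, 89.0, 103.0], [74.0, 89.0, 105.0], [73.0, 92.0, 107.0], [75.0, 91.0, 107.0], [75.0, 92.0, 109.0]]
```

View pics/top9.png

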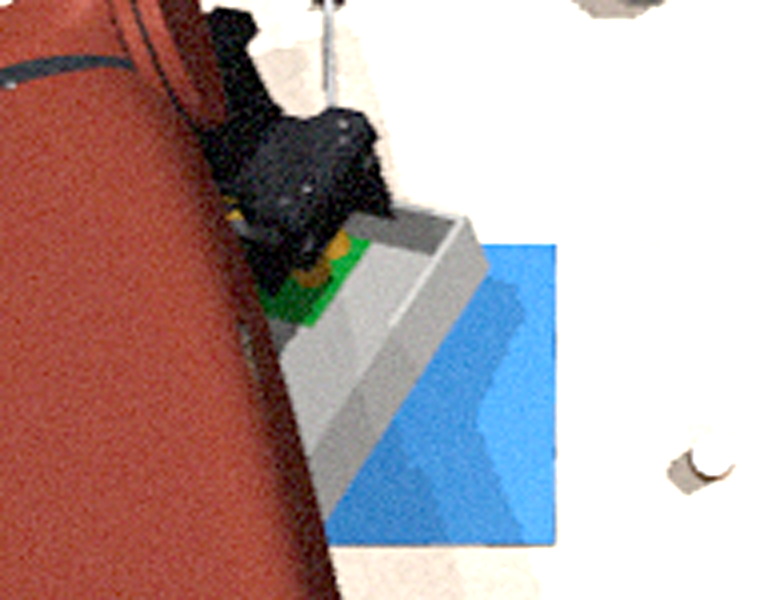

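View pics/s9.png

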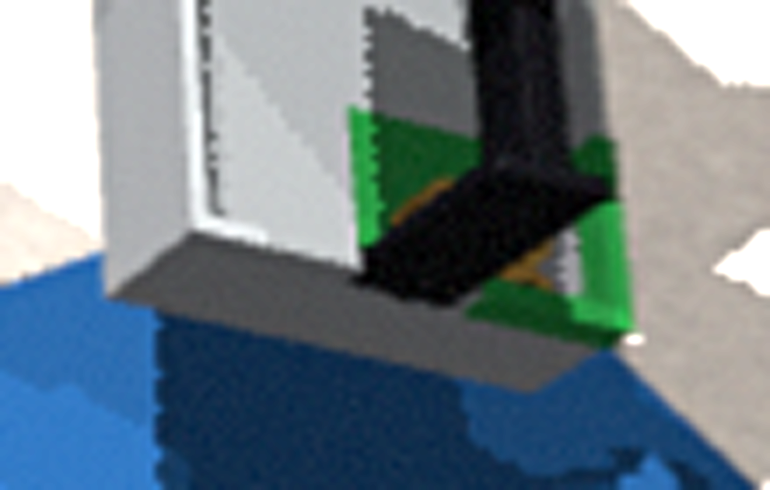

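Run:
```python
from h import *
z=np.load("s2.npz");im=z["im"];d=z["d"];P=cloud("scene",d)
sub=d[140:195:6,378:420:4];print(sub.round(0))
Q=P[142:186,384:400];Q=Q[d[142:186,384:400]>0].reshape(-1,3)
for k in range(6):
    m=np.median(Q,0) if k==0 else Q.mean(0);n=np.linalg.svd(Q-m)[2][2];n*=np.sign(n[2]);r=np.abs((Q-m)@n);Q=Q[r<max(2,2.5*np.median(r))]
print(len(Q),m,n,np.degrees(np.arccos(n[2])),r.max())
t=Rt.from_rotvec(ctrl.state()["tool_rot"]).as_matrix();tz=n; ax=-t[:,0];ax=ax-tz*(ax@tz);ax/=np.linalg.norm(ax);ay=np.cross(tz,ax);R=np.c_[ax,ay,tz]
s=ctrl.state();o=s["tool_pos"]-t[:,2]*19-95*tz
print("origin",o,"patch in tote",(m-o)@R)
pts=np.array([[sx*95,sy*70,0] for sx in(-1,1) for sy in(-1,1)])@R.T+o;print("lowest",pts[:,2].min(),"green corner px",proj("scene",(np.array([90,65,5])@R.T+o)),proj("top",(np.array([90,65,5])@R.T+o)))
H,S,V=cv2.split(cv2.cvtColor(im,cv2.COLOR_RGB2HSV));b=(H>8)&(H<22)&(S>110)&(V>40)&(d>0)
b[:180]=0;b[215:]=0;b[:,:390]=0;b[:,440:]=0
print(((P[b]-o)@R).round(0).tolist())
```

```text
[[1108. 1110. 1114. 1121. 1126. 1131.  922.  915.  924.  928.  927.]
 [1106. 1105. 1114. 1117. 1122. 1123. 1132. 1139. 1144. 1017.  997.]
 [1093. 1105. 1108. 1112. 1113. 1119. 1126. 1132. 1027. 1015.  999.]
 [1092. 1096. 1101. 1107. 1111. 1115. 1117. 1123. 1022. 1022. 1010.]
 [1086. 1090. 1091. 1105. 1104. 1113. 1111. 1118. 1126. 1131. 1009.]
 [1082. 1086. 1091. 1094. 1104. 1102. 1108. 1112. 1120. 1121. 1007.]
 [1075. 1078. 1083. 1085. 1096. 1097. 1100. 1108. 1113. 1119. 1002.]
 [1015. 1070. 1078. 1079. 1082. 1093. 1092. 1102. 1105. 1112.  997.]
 [1008. 1068. 1069. 1077. 1081. 1084. 1089. 1090. 1096. 1104. 1105.]
 [1007. 1062. 1065. 1069. 1074. 1081. 1088. 1084. 1094. 1098.  972.]]
557 [452.20544302 237.97669446 169.36196472] [0.50952488 0.2239898  0.83079057] 33.81996541478271 2.0117485531337005
origin [471.61976343 231.37008726 154.97798297] patch in tote [-24.34692573  -4.70883588   3.53780982]
lowest 90.0277207977399 green corner px [[425.13059018 221.18639569]] [[224.81633395 215.80424343]]
[[50.0, 27.0, 20.0], [50.0, 28.0, 21.0], [54.0, 23.0, 22.0], [55.0, 21.0, 18.0], [55.0, 22.0, 20.0], [55.0, 22.0, 9.0], [56.0, 21.0, 7.0], [61.0, 64.0, 20.0], [66.0, 57.0, 22.0], [65.0, 60.0, 22.0], [69.0, 55.0, 22.0], [69.0, 57.0, 22.0], [73.0, 48.0, 23.0], [72.0, 51.0, 23.0], [72.0, 54.0, 23.0], [69.0, 58.0, 20.0], [73.0, 49.0, 19.0], [75.0, 48.0, 23.0], [72.0, 53.0, 20.0], [74.0, 53.0, 23.0], [74.0, 55.0, 24.0], [73.0, 58.0, 23.0], [76.0, 57.0, 24.0], [75.0, 59.0, 24.0]]
```

Run:
```python
from h import *
R=down(-201.2,113.8,33.8).as_matrix();ax,ay,tz=-R[:,0],R[:,1],-R[:,2];T=np.c_[ax,ay,tz];o=np.array([471.6,231.4,155.])
im,d=ctrl.camera("top");H,S,V=cv2.split(cv2.cvtColor(im,cv2.COLOR_RGB2HSV));b=(H>8)&(H<24)&(S>110)&(V>40)
b[:205]=0;b[250:]=0;b[:,:210]=0;b[:,245:]=0
vu=np.argwhere(b);oo,dd=ray("top",vu[:,::-1]);t=((o+23*tz-oo)@tz)/(dd@tz);X=(oo+dd*t[:,None]-o)@T
print(np.c_[vu[:,::-1],X.round(0)].astype(int).tolist())
# floor visibility: for possible bushing centres (z=23 top pt) is it seen as floor/brass in either view?
z=np.load("s2.npz");ims,ds=z["im"],z["d"]
for y in range(55,-56,-10):
  row=""
  for x in range(-80,81,10):
    p=np.array([x,y,14.])@T.T+o;c=" "
    for n,dp in(("top",d),("scene",ds)):
      u=proj(n,p)[0].round().astype(int);E=ctrl.get_calibration(n)["extrinsics"];zz=-(E[:3,:3]@p+E[:3,3])[2]
      v=dp[u[1],u[0]]
      if v>zz+2: c="."   # empty there
      elif v>zz-16 and c==" ": c="B"
    row+=c
  print("%4d"%y,row)
```

```text
[[210, 214, 72, 91, 23], [235, 217, 81, 21, 23], [234, 218, 77, 21, 23], [235, 218, 78, 19, 23], [236, 218, 79, 16, 23], [234, 219, 74, 20, 23], [235, 219, 75, 17, 23], [236, 219, 76, 15, 23], [233, 220, 71, 20, 23], [234, 220, 72, 18, 23], [235, 220, 72, 15, 23], [236, 220, 73, 13, 23], [232, 221, 67, 21, 23], [233, 221, 68, 18, 23], [234, 221, 69, 16, 23], [235, 221, 69, 13, 23], [236, 221, 70, 11, 23], [231, 222, 64, 22, 23], [232, 222, 65, 19, 23], [233, 222, 65, 17, 23], [234, 222, 66, 14, 23], [235, 222, 67, 12, 23], [236, 222, 67, 9, 23], [231, 223, 61, 20, 23], [232, 223, 62, 17, 23], [233, 223, 62, 15, 23], [234, 223, 63, 12, 23], [235, 223, 64, 10, 23], [231, 224, 58, 18, 23], [232, 224, 59, 16, 23], [233, 224, 60, 13, 23], [230, 225, 55, 19, 23], [231, 225, 56, 16, 23], [230, 226, 52, 17, 23], [231, 226, 53, 15, 23], [228, 227, 48, 20, 23], [229, 227, 49, 18, 23], [230, 227, 49, 15, 23], [231, 227, 50, 13, 23], [223, 228, 42, 31, 23], [224, 228, 43, 28, 23], [225, 228, 43, 26, 23], [226, 228, 44, 23, 23], [227, 228, 45, 21, 23], [228, 228, 45, 19, 23], [229, 228, 46, 16, 23], [230, 228, 47, 14, 23], [231, 228, 47, 11, 23], [224, 229, 40, 27, 23], [225, 229, 41, 24, 23], [226, 229, 41, 22, 23], [227, 229, 42, 19, 23], [228, 229, 43, 17, 23], [229, 229, 43, 14, 23], [230, 229, 44, 12, 23], [225, 230, 38, 22, 23], [226, 230, 39, 20, 23], [227, 230, 39, 17, 23], [228, 230, 40, 15, 23], [229, 230, 41, 13, 23], [226, 231, 36, 18, 23], [228, 231, 37, 13, 23], [211, 237, 10, 45, 23], [210, 244, -9, 35, 23], [210, 245, -12, 33, 23]]
  55            .   B 
  45 .   ........     
  35 .    ........B   
  25  .............B.B
  15   ...............
   5 .................
  -5 .................
 -15 .................
 -25 .................
 -35 .................
 -45 ... ... ... .... 
 -55
```

Depth puts the tilt at 33.8°, the origin at about (472,231,155) and the lowest corner about 87 mm above the mat. Two or three bushings show at the green corner, with part of it hidden by the plate. There is plenty of time, so I'll yaw the tote 25° about the vertical to see the rest.

Run:
```python
from h import *
for dy in(8,16,25):
    ty=-21.2+dy;Rn=down(ty-180,ty+135,34);zt=-Rn.as_matrix()[:,2]
    rel(np.array([472,230,155.])+zt*76,Rn)
```

```text
t 16.13 at [510.3 248.3 218.1] j [ 0.34  0.58  1.17 -0.05  1.98 -0.87] gap 13.4 F [-0.7  0.2 -6.2]
cm [0.34 0.31 0.03] rot [ 0.055 -0.055 -0.116]
t 16.13 at [510.3 248.3 218.1] j [ 0.34  0.58  1.17 -0.05  1.98 -0.87] gap 13.4 F [-0.7  0.2 -6.2]
cm [0.82 0.65 0.1 ] rot [ 0.11  -0.111 -0.231]
t 16.13 at [510.3 248.3 218.1] j [ 0.34  0.58  1.17 -0.05  1.98 -0.87] gap 13.4 F [-0.7  0.2 -6.2]
cm [1.4  0.95 0.23] rot [ 0.172 -0.173 -0.361]
```

>>> play_rows(series=[0.1,0.1,0,0.015,-0.015,-0.03,0.25,0.2,0,0.037,-0.037,-0.077,0.4,0.35,0,0.06,-0.06,-0.125,0.65,0.5,0.1,0.087,-0.087,-0.18,0.85,0.65,0.1,0.114,-0.114,-0.238,1.1,0.8,0.2,0.14,-0.14,-0.292,1.3,0.9,0.2,0.162,-0.162,-0.338,1.4,0.95,0.2,0.172,-0.173,-0.36])

```text
time: 16.8
tool_pos: [499.4, 262.9, 218.1]
tool_rot: [0.092, -2.672, 0.598]
ft_force: [-0.2, 0.6, -5.1]
finger_gap: 13.5
```

>>> play_rows(series=[0,0,0,0,0,0,0,0,0,0,0,0,0,0,0,0,0,0,0,0,0,0,0,0,0,0,0,0,0,0,0,0,0,0,0,0,0,0,0,0,0,0,0,0,0,0,0,0])

```text
time: 17.47
tool_pos: [500.3, 261.9, 218.2]
tool_rot: [0.086, -2.672, 0.597]
ft_force: [0.6, 0.1, -6.0]
finger_gap: 13.9
```

```bash
python3 t.py 34 3
python3 - <<'E'
from h import *
im,d=ctrl.camera("top");cv2.imwrite("pics/top10.png",cv2.convertScaleAbs(cv2.resize(im[160:310,150:340,::-1],None,fx=4,fy=4,interpolation=2),alpha=2))
E
```

```text
t 17.47 at [500.3 261.9 218.2] j [ 0.47  0.55  1.22 -0.22  1.92 -1.18] gap 13.9 F [ 0.6  0.1 -6. ]
cm [-1.02 -1.48  0.24] rot [-0.172  0.172  0.36 ]
```

View pics/t3.png

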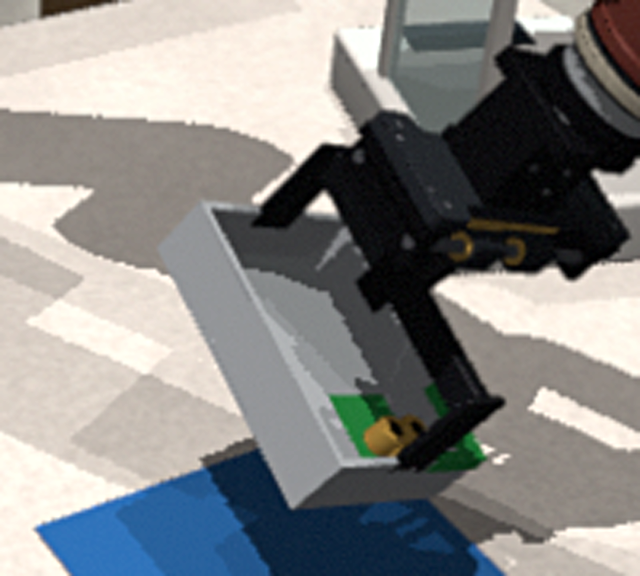

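View pics/top10.png

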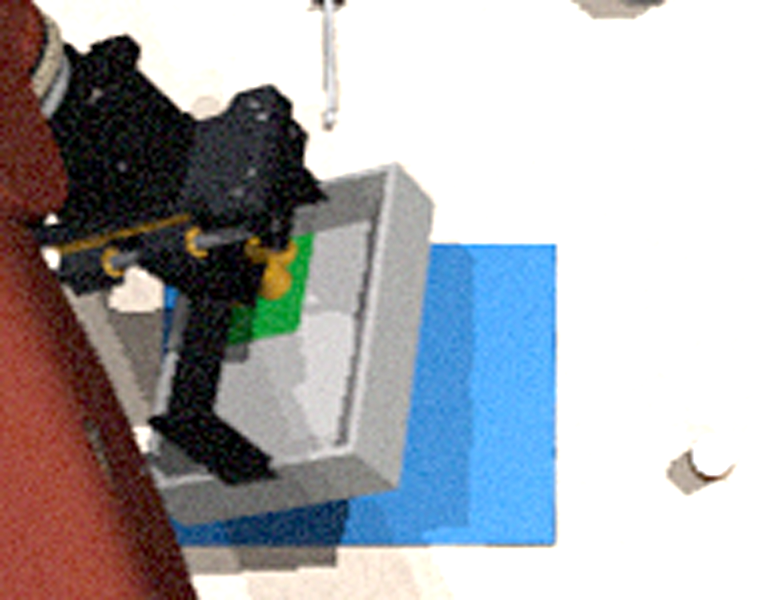

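The uphill floor and the long wall are now visible in both views and empty. All the brass is in the green corner, at crop (378,437)/(412,430) in the scene view and (275,265) in the top view, and nothing has spilled. One last numeric check, then I hand in.

Run:
```python
from h import *
s=ctrl.state();t=Rt.from_rotvec(s["tool_rot"]).as_matrix()
print("tool tilt",np.degrees(np.arccos(-t[2,2])),"origin",s["tool_pos"]-t[:,2]*76,"jv",np.abs(s["joint_vel"]).max(),"gap",s["finger_gap"])
z=np.load("s3.npz");d=z["d"];P=cloud("scene",d)
m=(np.s_[150:175,388:405]);Q=P[m][d[m]>0].reshape(-1,3)
for k in range(6):
    c=Q.mean(0);n=np.linalg.svd(Q-c)[2][2];n*=np.sign(n[2]);r=np.abs((Q-c)@n);Q=Q[r<max(2,2.5*np.median(r))]
print("floor tilt",np.degrees(np.arccos(n[2])),len(Q))
print(ctrl.close_job())
```

```text
tool tilt 34.00144036518911 origin [528.18110684 293.93455781 281.19698105] jv 0.00244892131560644 gap 13.523676373459212
floor tilt 34.15688830091067 368
the job is handed in; nothing more can be done
None
```

I put the stray bushing in the tote, lifted the tote by its handle, carried it over the mat and tilted it towards the green corner. I handed the job in at about 17.6 s, with the tote held still; no verdict was reported.

**Last checks:**
- **Tilt:** 34.0° from the tool pose and 34.2° from a depth fit of the tote floor, so the tote has not slipped in the grip.
- **Position:** the tote origin is at about (472, 230, 155) mm, over the mat centre at about (472, 230). The lowest corner was estimated about 87 mm above the mat just before a final 25° turn for a better view; that turn left the tilt and height the same.
- **Motion:** joint speeds were practically zero, and the fingers stood at 13.5 mm on the 14 mm bar.
- **Bushings:** brass shows only in the green corner, the rest of the tote floor looks empty in both views, and nothing has spilled.
- **Other items:** the vial, screwdriver tip and dish edge that show in the last pictures look unmoved. I did not measure them or re-check the nut, jar and bottle at the end.

**Checks that failed or disagreed:**
- **Bushing count:** the handle plate hid part of the corner, so I could see two or three bushings there, not all four at once. All four were last seen together, in the tote, at about 14° of tilt.
- **First tilt fit:** it failed because it included bad depth pixels; I redid it with those filtered out.
- **Final origin printout:** it had a sign error; the value above is corrected by hand and agrees with the earlier depth check.
- **Tote position at the start:** my rough corner readings from the two cameras differed by about 10 mm, so I used the depth readings of the bar instead.

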